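Ready the juicer: bail over the lid, pulp lever to the fourth dot

ROBOT

A 6-joint arm with a two-finger parallel gripper is mounted at the origin on a cart in front of the work surface, level with it; the furniture and walls round the work are solid. World frame = base frame: x ahead of the robot, y to its left, z up, the work surface at z = 0. Lengths are in m, angles in rad, forces in N, time in s.
With the tool pointing down it reaches from about 0.25 to 0.725 m from the base axis. Payload 4 kg.
Tool frame: the origin (TCP) lies midway between the tips of the shut fingers; the grasp point (between the pads) lies 19 mm behind it; z points along the fingers, y is the line along which they close (so a half turn about z gives the same grasp; the last joint's range is limited). The gripper opens to 85 mm and grips with 20 to 120 N. Pads are 22 mm wide; open, the fingers measure 114 mm over their backs; the gripper's body (76 mm by 85 mm) begins 54 mm behind the grasp point. The pads swing forward as they close: fully open they stand 13 mm farther back than shut.
Start: joints at [1.224, 0.241, 0.005, 1.335, 0, 1.571], TCP at [0.17, 0.47, 0.231] pointing down, gripper open.
Joint ranges: [-2.72, 2.72], [-1.05, 1.87], [-1.09, 1.28], [-1.99, 2.15], [-1.42, 1.44], [-3.14, 3.14]. Speed limits (rad/s): [2.79, 2.79, 3.14, 3.14, 3.14, 3.14].

INTERFACE

Orientations are given as a unit quaternion [x, y, z, w].
In Python, from workcell import monitor, vision, job gives the robot as it stands.
- The arm moves only by the tool move_arm, never from a script. Its argument "moves" is a list that holds one entry, the list of rows, each a list of 5 numbers: the shift along the world's x, y, z in m, then the turn about the world's z in degrees, then the opening in per cent of the stroke, from 0 (shut) to 100 (fully open). In form: [[[x, y, z, turn, gripper], ...]]. A call has 1 to 5 rows; each row is the pose to reach, as a shift and turn from the pose commanded when the call began; what a row does not reach only later rows make up. A row lasts 1/8 s, in which the tool goes at most 62.5 mm and 10.7 degrees, less where a joint would pass 70% of its speed; a pose out of reach is approached as far as the arm can. A call with a gripper value outside its range is refused whole. The fingers move at their own pace and stop on an object; the grip force is fixed at half the most. Time passes only in rows, so rows that repeat a pose let the fingers close. It gives the time, the measured TCP pose, the force, the opening and the grip force at its end, in the units of the state.
- monitor.get_obs(): the state, without advancing time (a new reading comes with each control period).
- vision.camera(name): name is "scene" or "side" or "wrist"; returns a dict with "color" (480x640x3 uint8, red, green, blue), "camera_matrix" (3x3 intrinsics, pixels), "k1" (the pictures are not rectified: a ray, as slopes to the right and down, at radius r is drawn at 1 + k1 r^2 times it, then the intrinsics apply), "eye" and "attitude" of the camera in the world; the wrist camera has in their place "hand_eye" (4x4, takes a point from camera to tool coordinates, whose origin is the TCP and whose axes are the flange's). Camera axes: x right, y up, looking along -z (the intrinsics and any distortion apply to the point x, -y, -z); pixel columns grow to the right and rows downward; lengths in m; the calibration is good to about 2 mm. A picture is of the moment at which its call begins: read the wrist's pose just before it. There is no depth.
- job.job_done(): hands the job in; it is judged then, once.
The state is a dict: "clock": time; "joint_pos": joint angles; "joint_vel": joint speeds; "tau": joint torques, N m; "eef_pos": TCP position; "tool_rot": TCP orientation; "ft_force": force on the tool from outside, world axes, zero at the start; "ft_torque": the same for the moment, N m; "grip_width": finger opening in m; "grasp_force": force on a finger pad.
Only numpy, scipy, OpenCV 4.12 (cv2) and the standard library are available. Lean on these libraries where they do the work, as an engineer would, in place of code of your own. Each camera call takes 0.05 s, during which the arm holds its last target. There are 200 camera calls.

TASK

Get the juicer ready for a pulpy juice: swing the wire locking bail over the lid and press it fully down into its catch, and set the pulp lever so that its pointer points at the fourth dot of the scale, counted from the smallest (the second largest). Leave the glass standing under the spout, and do not disturb the other things on the worktop.

Things in the scene. Friction and masses are not known exactly. Their poses are not given: they have to be found in the camera images.
- juicer: fixed steel juicer, flat top (deck) 95 mm up. Origin on the worktop under the bowl axis; x = to the back, +y = left; housing x +-76 mm, y from -205 to +78 mm. On the deck a bowl with white lid (radius 60, top 158 mm up) and feed chute (radius 28, 12 mm left of the axis, top 186 mm up); pulp lever and scale right of it. Juice spout on the left, mouth 118 mm from the axis, 87 mm up.
- bail (a joint): angle of the locking bail, a U of 8 mm steel bar hinged left of the bowl on a level axis along the juicer's x; 0 = level round the lid, cross bar in the two catch lugs right of the bowl (hard stop); grows as it rises, 1.40 = nearly upright (stop). Starts raised, stays where it is left (up to 2 N at the cross bar moves it), does not fall shut.
- bail_grip (a point): middle of the bail's cross bar (along the juicer's x), on its axis; black sleeve 12 mm thick, 56 mm long. Moves on a 134 mm circle about bail_hinge; side bars 66 mm to either side. Closed, the lid rim is 2 mm from the sleeve: no room for a fingertip between, so press from above. The lugs, 37 to 47 mm either side of the middle, rise 5 mm above the bar's axis.
- bail_hinge (a point): middle of the bail's hinge axis: 66 mm left of the bowl axis, 146 mm up; fixed to the juicer, same axes as juicer.
- bail_seat (a point): where the middle of the cross bar lies with the bail fully closed: 68 mm right of the bowl axis, 146 mm up; fixed to the juicer, same axes as juicer.
- pulp_lever (a joint): angle of the pulp lever, which swings level over the deck about an upright pivot and points to the front; 0 = at the smallest dot (dot 1, the leftmost), growing counter-clockwise seen from above; dots 2, 3, 4, 5 at 0.35, 0.70, 1.05, 1.40 (dot 5, the largest, is the rightmost). Stops at 0 and 1.40. It stays where it is left (about 1 N at the knob moves it).
- lever_knob (a point): centre of the lever's upright black finger knob, 16 mm thick; the knob stands from 103 to 134 mm above the worktop, this point is 122 mm up. It moves on a level circle of 50 mm radius about lever_pivot; the black lever's pointer reaches 65 mm from the pivot.
- lever_pivot (a point): pivot of the pulp lever, on the deck, 142 mm right of the bowl axis and 30 mm behind it, 95 mm up; fixed to the juicer, same axes as juicer.
- dot_4 (a point): centre of the fourth dot, on the deck, 75 mm from lever_pivot; the five black dots have diameters of 5, 7, 9, 11 and 13 mm from left to right.
- juice_glass: empty cut glass, 65 mm wide, 80 mm high, upright under the spout at the juicer's left side; origin at the centre of its underside.
- tumbler: empty cut glass, 73 mm wide, 88 mm high, to the left of the juicer; origin at the centre of its underside.
- nutmeg: spice jar with a dark lid, 44 mm wide, 105 mm high, to the right of the juicer; origin at the centre of its underside.
- bitters: dropper bottle, 33 mm wide, 102 mm high, to the right of the juicer; origin at the centre of its underside.
There are look-alikes about, which are no part of the job. What is shaped like the juice_glass but pink or yellow is not meant.

How it is judged:
By the outcome, as a careful person would: the job done as asked, in the order asked, and still so for the second after the job is handed in, with the robot touching nothing.
It also fails if it takes over 45 s, if anything falls off the work surface, if the arm or the gripper's body presses on something with over 40 N, if the wrist force passes 120 N, or if a joint passes its speed limit or range.

## Working session

There is one attempt and no reset: what is moved stays moved. The work goes in short steps, Python scripts to look and compute and a tool call to move; the robot and the scene stay as the last step left them, time stands still between calls to the robot, and variables do not carry over. Pictures are saved under pics/ and viewed, at most 10 in all, crops included, and the job is handed in when it is done.

Besides the shell and the picture viewer there is one more tool, called after "Call:" as name(argument=value, ...) on one line, values as JSON. move_arm: Moves the arm, as the interface text tells. Its arguments: {"type":"object","properties":{"moves":{"type":"array","items":{"type":"array","items":{"type":"array","items":{"type":"number"}}}}},"required":["moves"]}

```bash
mkdir -p pics
cat > h.py <<'E'
import numpy as np, cv2
from scipy.spatial.transform import Rotation as R
from workcell import monitor, vision, job
def snap(n,f):
    o=monitor.get_obs(); c=vision.camera(n); cv2.imwrite('pics/'+f,c['color'][:,:,::-1])
    np.savez('pics/'+f+'.npz',**{k:np.array(v) for k,v in c.items() if k!='color'},p=o['eef_pos'],q=o['tool_rot'])
    return c
def load(f):
    d=np.load('pics/'+f+'.npz'); K=d['camera_matrix'];k1=float(d['k1'])
    if 'eye' in d: 
        a=d['attitude']; Rm=a if a.shape==(3,3) else R.from_quat(a).as_matrix(); return K,k1,Rm,d['eye']
    H=d['hand_eye'];T=R.from_quat(d['q']).as_matrix(); return K,k1,T@H[:3,:3],d['p']+T@H[:3,3]
def proj(f,P):
    K,k1,Rm,e=load(f); p=(np.atleast_2d(P)-e)@Rm; s=np.c_[p[:,0],-p[:,1]]/-p[:,2:3]
    s=s*(1+k1*(s**2).sum(1,keepdims=True)); return s*[K[0,0],K[1,1]]+K[:2,2]
def ray(f,uv):
    K,k1,Rm,e=load(f); d=(np.array(uv,float)-K[:2,2])/[K[0,0],K[1,1]]; s=d.copy()
    for _ in range(20): s=d/(1+k1*(s@s))
    return e,Rm@np.array([s[0],-s[1],-1])
def atz(f,uv,z):
    e,d=ray(f,uv); return e+d*(z-e[2])/d[2]
E
python3 - <<'E'
from h import *
for n in ['scene','side']:
    c=snap(n,n+'1.png'); print(n,c['eye'],c['attitude'],c['camera_matrix'],c['k1'])
o=monitor.get_obs(); print(o['clock'],o['eef_pos'],o['tool_rot'],o['ft_force'])
E
```

```text
scene [-0.55560369 -0.25309735  1.10833443] [ 0.32751087 -0.2412187  -0.56118427  0.72084838] [[568.83529253   0.         311.91304203]
 [  0.         568.83529253 244.79866866]
 [  0.           0.           1.        ]] -0.14157746506820643
side [-0.40217997  1.28339151  0.75799153] [-0.17012981  0.5246122   0.79188941 -0.26220041] [[551.88471144   0.         322.5177923 ]
 [  0.         551.88471144 242.97537484]
 [  0.           0.           1.        ]] -0.09822640926462178
0.1 [0.16973823 0.46968823 0.23048883] [ 1.72518993e-01  9.85005721e-01 -9.46960488e-04 -1.72387204e-04] [ 0.60629548 -0.31145232 -0.09763062]
```

View pics/scene1.png

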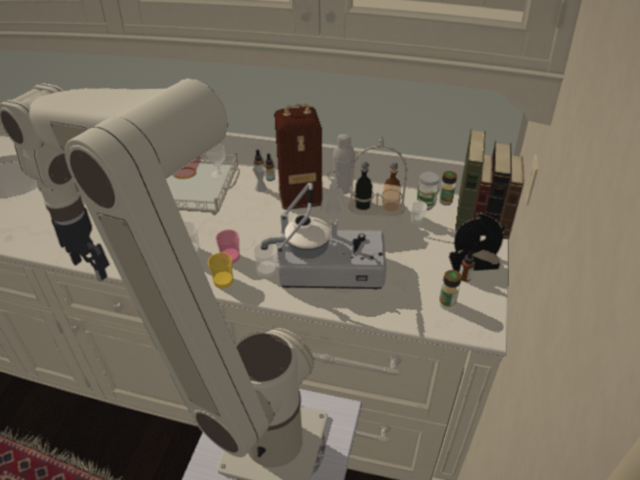

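View pics/side1.png

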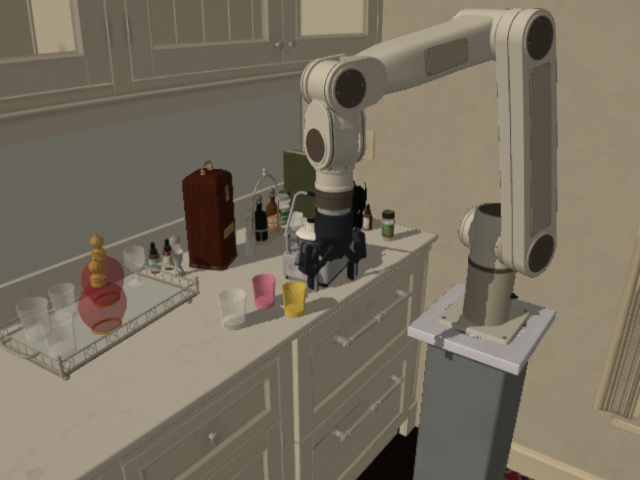

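The scene picture shows the juicer at about (245–385, 185–290), with the bail raised and the lever near (360,243). The side view of it is blocked by the hand. I'll enlarge the scene crop.

Run:
```python
from h import *
im=cv2.imread('pics/scene1.png')[172:302,240:400]
cv2.imwrite('pics/c1.png',cv2.resize(im,None,fx=4.6,fy=4.6,interpolation=cv2.INTER_CUBIC))
```

```text
(no output)
```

View pics/c1.png

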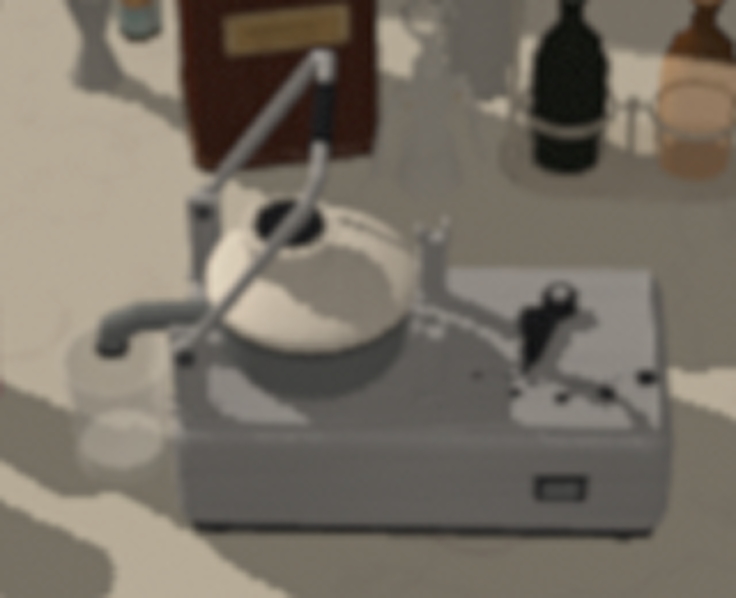

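```bash
cat > fit.py <<'E'
from h import *
from scipy.optimize import least_squares
def W(p,L):
    L=np.atleast_2d(L); c,s=np.cos(p[2]),np.sin(p[2]); return np.c_[p[0]+c*L[:,0]-s*L[:,1],p[1]+s*L[:,0]+c*L[:,1],L[:,2]]
def dot(k,r=.075,z=.095):
    a=(k-3)*.35; return [.03-r*np.cos(a),-.142-r*np.sin(a),z]
def bail(t,x=0): return [x,.066-.134*np.cos(t),.146+.134*np.sin(t)]
E
python3 - <<'E'
from fit import *
f='scene1.png'
uv=np.array([(478,375),(516,392),(561,398),(606,393),(647,377),(203,210),(186,355)])/4.6+[240,172]
L=[dot(k) for k in range(1,6)]+[[.066,.066,.146],[-.066,.066,.146]]
r=least_squares(lambda p:(proj(f,W(p,L))-uv).ravel(),[.45,-.05,0]); p=r.x
print(p,np.rad2deg(p[2])); print(r.fun.reshape(-1,2).round(1))
tocrop=lambda P:((proj(f,P)-[240,172])*4.6).round(0)
print('pivot',tocrop(W(p,[.03,-.142,.095])))
for k in range(1,6): print(k,'knob',tocrop(W(p,dot(k,.05,.134))),'tip',tocrop(W(p,dot(k,.065,.103))))
for t in [1.0,1.1,1.2,1.3,1.4]: print(t,tocrop(W(p,[bail(t),bail(t,.066)])).tolist())
print('base',tocrop(W(p,[[-.076,.078,0],[-.076,-.205,0],[.076,-.205,.095]])))
for n,q in [('seat',bail(0)),('pivot',[.03,-.142,.095]),('spout',[0,.118,0])]+[(f'knob{k}',dot(k,.05,.122)) for k in range(1,6)]+[(f'bail{t}',bail(t)) for t in (1.2,1.4)]: print(n,W(p,q).round(3))
np.save('p.npy',p)
E
```

```text
[0.51703714 0.05998753 0.23638612] 13.54392708847648
[[-0.4  0.4]
 [ 0.2  0.2]
 [ 0.4  0.1]
 [ 0.4 -0.1]
 [-0.1 -0. ]
 [-0.6 -1.3]
 [ 0.1  0.5]]
pivot [[557. 310.]]
1 knob [[505. 303.]] tip [[488. 358.]]
2 knob [[533. 313.]] tip [[523. 371.]]
3 knob [[563. 317.]] tip [[563. 376.]]
4 knob [[594. 313.]] tip [[602. 371.]]
5 knob [[620. 303.]] tip [[635. 357.]]
1.0 [[317.0, 118.0], [320.0, 46.0]]
1.1 [[295.0, 108.0], [299.0, 36.0]]
1.2 [[272.0, 100.0], [276.0, 28.0]]
1.3 [[248.0, 94.0], [253.0, 22.0]]
1.4 [[223.0, 90.0], [229.0, 18.0]]
base [[179. 554.]
 [667. 554.]
 [659. 259.]]
seat [[ 0.533 -0.006  0.146]]
pivot [[ 0.579 -0.071  0.095]]
spout [[0.489 0.175 0.   ]]
knob1 [[ 0.535 -0.049  0.122]]
knob2 [[ 0.53  -0.065  0.122]]
knob3 [[ 0.531 -0.083  0.122]]
knob4 [[ 0.538 -0.099  0.122]]
knob5 [[ 0.55  -0.111  0.122]]
bail1.2 [[0.513 0.077 0.271]]
bail1.4 [[0.507 0.102 0.278]]
```

The fit is good: juicer at (0.517, 0.060) with yaw 13.5°. The bail is at about 0.97 and the lever near dot 2. I'm moving above the bail, then I'll look with the wrist camera.

Call:
move_arm(moves=[[[0.0, 0.0, 0.06, -10, 0], [0.04, -0.04, 0.1, -20, 0], [0.075, -0.085, 0.13, -30, 0], [0.11, -0.135, 0.13, -40, 0], [0.15, -0.18, 0.13, -50, 0]]])

```text
clock: 0.72
eef_pos: [0.3181, 0.2918, 0.3618]
tool_rot: [0.575, 0.818, 0.001, 0.0]
ft_force: [0.2, 0.3, -0.4]
grip_width: 0.0002
grasp_force: 0.0
```

Call:
move_arm(moves=[[[0.04, -0.045, 0.0, -6.6, 0], [0.08, -0.09, 0.0, -6.6, 0], [0.12, -0.14, 0.0, -6.6, 0], [0.16, -0.19, 0.0, -6.6, 0], [0.19, -0.24, 0.0, -6.6, 0]]])

```text
clock: 1.35
eef_pos: [0.5084, 0.0514, 0.3606]
tool_rot: [0.619, 0.785, -0.0, -0.0]
ft_force: [1.4, 0.0, -0.4]
grip_width: -0.0001
grasp_force: 0.0
```

Call:
move_arm(moves=[[[0.0, -0.02, 0.0, 0, 0], [0.0, -0.04, 0.0, 0, 0], [0.0, -0.04, 0.0, 0, 0]]])

```text
clock: 1.72
eef_pos: [0.5073, 0.012, 0.3607]
tool_rot: [0.62, 0.785, -0.0, -0.001]
ft_force: [0.2, 1.2, 0.2]
grip_width: 0.0001
grasp_force: 0.0
```

Run:
```python
from h import *
c=snap('wrist','w1.png'); o=monitor.get_obs(); print(o['clock'],o['eef_pos'],o['tool_rot'],o['joint_pos'],o['grip_width']); print(c['hand_eye'])
```

```text
1.775 [0.50727583 0.01288666 0.36086282] [ 6.19410618e-01  7.85067025e-01 -1.40837317e-04 -4.81868447e-04] [2.51594857e-02 2.43812451e-01 3.42056006e-01 1.66996120e+00
 3.99119249e-04 1.36114298e+00] -9.398385474013027e-05
[[-2.07947794e-04  9.48502170e-01  3.16770563e-01  8.11033137e-02]
 [ 9.99999952e-01  1.24631423e-04  2.83279507e-04 -3.67845695e-04]
 [ 2.29211661e-04  3.16770607e-01 -9.48502151e-01 -1.43155668e-01]
 [ 0.00000000e+00  0.00000000e+00  0.00000000e+00  1.00000000e+00]]
```

View pics/w1.png

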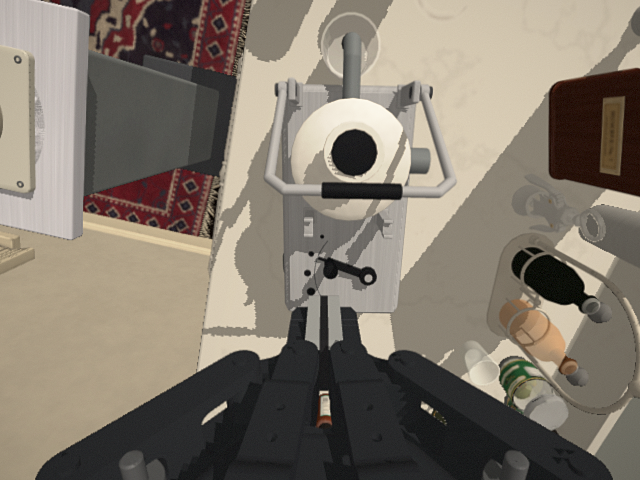

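Run:
```python
from fit import *
f='w1.png'; g='scene1.png'
uv=np.array([(322,236),(310,253),(307,272),(311,291),(308,222),(388,222)],float)
L=[dot(k) for k in (1,2,3,4)]+[[-.042,-.068,.151],[.042,-.068,.151]]
r=least_squares(lambda p:(proj(f,W(p,L))-uv).ravel(),np.load('p.npy')); p=r.x
print(p,np.rad2deg(p[2])); print(r.fun.reshape(-1,2).round(1))
for t in (.8,.9,.95,1,1.05,1.1): print(t,proj(f,W(p,bail(t))).round(0), ((proj(g,W(p,bail(t)))-[240,172])*4.6).round())
for k in (1,1.5,2,2.5): print(k,'knob top',proj(f,W(p,dot(k,.05,.134))).round(),'tip',proj(f,W(p,dot(k,.065,.1))).round())
print('pivot',proj(f,W(p,[.03,-.142,.1])))
np.save('p2.npy',p)
for t in (1,.8,.6,.4,.2,.1,0): print(t,W(p,bail(t)).round(3))
```

```text
[0.51755592 0.06631603 0.24771487] 14.19301681640706
[[-0.6 -2.5]
 [ 1.1 -1.8]
 [ 1.  -1.5]
 [ 1.1 -2. ]
 [-1.5  3.7]
 [-0.6  2.7]]
0.8 [[355. 206.]] [[346. 140.]]
0.9 [[356. 195.]] [[327. 127.]]
0.95 [[356. 188.]] [[316. 121.]]
1 [[357. 181.]] [[306. 116.]]
1.05 [[358. 174.]] [[295. 111.]]
1.1 [[358. 165.]] [[284. 106.]]
1 knob top [[338. 257.]] tip [[328. 240.]]
1.5 knob top [[334. 263.]] tip [[322. 247.]]
2 knob top [[331. 270.]] tip [[319. 255.]]
2.5 knob top [[329. 276.]] tip [[316. 263.]]
pivot [[368.16582759 271.24607109]]
1 [[0.519 0.06  0.259]]
0.8 [[0.524 0.04  0.242]]
0.6 [[0.528 0.023 0.222]]
0.4 [[0.532 0.011 0.198]]
0.2 [[0.534 0.003 0.173]]
0.1 [[0.534 0.001 0.159]]
0 [[0.534 0.    0.146]]
```

Run:
```python
from fit import *
f='w1.png'; g='scene1.png'
u1=np.array([(322,236),(310,253),(307,272),(311,291)],float); L1=[dot(k) for k in (1,2,3,4)]
u2=np.array([(478,375),(516,392),(561,398),(606,393),(647,377),(203,210),(186,355)])/4.6+[240,172]
L2=[dot(k) for k in range(1,6)]+[[.066,.066,.146],[-.066,.066,.146]]
for m in (0,1):
    r=least_squares(lambda p:np.r_[(proj(f,W(p,L1))-u1).ravel(),m*1.5*(proj(g,W(p,L2))-u2).ravel()],np.load('p.npy')); p=r.x
    print(p,np.rad2deg(p[2])); print(r.fun.reshape(-1,2).round(1).tolist())
for t in (.9,.95,1,1.05): print(t,proj(f,W(p,bail(t))).round(0), ((proj(g,W(p,bail(t)))-[240,172])*4.6).round())
for k in (1.5,2,2.5): print(k,'knob top',proj(f,W(p,dot(k,.05,.134))).round(),'tip',proj(f,W(p,dot(k,.065,.1))).round())
print('pivot',proj(f,W(p,[.03,-.142,.1])),'lugs',proj(f,W(p,[[-.042,-.068,.151],[.042,-.068,.151]])))
np.save('p3.npy',p)
for t in (1,.8,.6,.4,.2,.1,0): print(t,W(p,bail(t)).round(3))
```

```text
[0.52107128 0.06333533 0.22016687] 12.614632588751974
[[-0.5, -0.2], [0.7, 0.1], [0.1, 0.3], [-0.3, -0.2], [-0.0, -0.0], [-0.0, -0.0], [-0.0, -0.0], [-0.0, -0.0], [-0.0, -0.0], [-0.0, -0.0], [-0.0, -0.0]]
[0.51846447 0.06179589 0.23651178] 13.551126959167195
[[-1.6, 0.9], [-0.1, 1.3], [-0.4, 1.5], [-0.4, 0.9], [-1.4, -0.0], [-0.6, -0.5], [-0.3, -0.6], [-0.2, -0.8], [-1.1, -0.8], [-1.6, -2.5], [-0.7, -0.0]]
0.9 [[355. 201.]] [[335. 128.]]
0.95 [[356. 195.]] [[325. 122.]]
1 [[357. 188.]] [[315. 116.]]
1.05 [[357. 181.]] [[304. 111.]]
1.5 knob top [[333. 267.]] tip [[321. 250.]]
2 knob top [[329. 273.]] tip [[317. 258.]]
2.5 knob top [[327. 280.]] tip [[315. 267.]]
pivot [[366.60265738 274.91399355]] lugs [[305.68671765 229.56908532]
 [386.20498172 229.3670573 ]]
1 [[0.52  0.056 0.259]]
0.8 [[0.525 0.035 0.242]]
0.6 [[0.529 0.018 0.222]]
0.4 [[0.532 0.006 0.198]]
0.2 [[ 0.534 -0.002  0.173]]
0.1 [[ 0.534 -0.004  0.159]]
0 [[ 0.534 -0.004  0.146]]
```

The wrist picture shows the sleeve centre at (362,191), so the bail is at about 0.97. The knob is at (330,270), so the lever is at about dot 2. I'm lowering the shut fingers onto the bar.

Call:
move_arm(moves=[[[0.01, 0.04, -0.04, 0, 0], [0.01, 0.042, -0.07, 0, 0], [0.01, 0.042, -0.09, 0, 0], [0.01, 0.041, -0.1, 0, 0]]])

```text
clock: 2.28
eef_pos: [0.5169, 0.0536, 0.2609]
tool_rot: [0.618, 0.786, -0.002, 0.001]
ft_force: [-3.3, -11.4, 14.8]
grip_width: 0.0002
grasp_force: 7.6
```

Call:
move_arm(moves=[[[0.004, -0.01, -0.01, 0, 0], [0.006, -0.021, -0.021, 0, 0], [0.008, -0.031, -0.033, 0, 0], [0.01, -0.04, -0.046, 0, 0], [0.011, -0.048, -0.058, 0, 0]]])

```text
clock: 2.9
eef_pos: [0.528, 0.0057, 0.2019]
tool_rot: [0.619, 0.785, -0.0, -0.001]
ft_force: [-0.5, -0.3, -0.0]
grip_width: -0.0
grasp_force: 0.2
```

Run:
```python
from h import *
c=snap('wrist','w2.png'); o=monitor.get_obs(); print(o['clock'],o['eef_pos'],o['ft_force'])
im=cv2.imread('pics/w2.png'); cv2.imwrite('pics/w2c.png',cv2.resize(im[40:400,120:600],None,fx=1.6,fy=1.6))
```

```text
2.95 [0.52717558 0.00482767 0.20018174] [-0.70943033 -0.04503821 -0.73123861]
```

View pics/w2c.png

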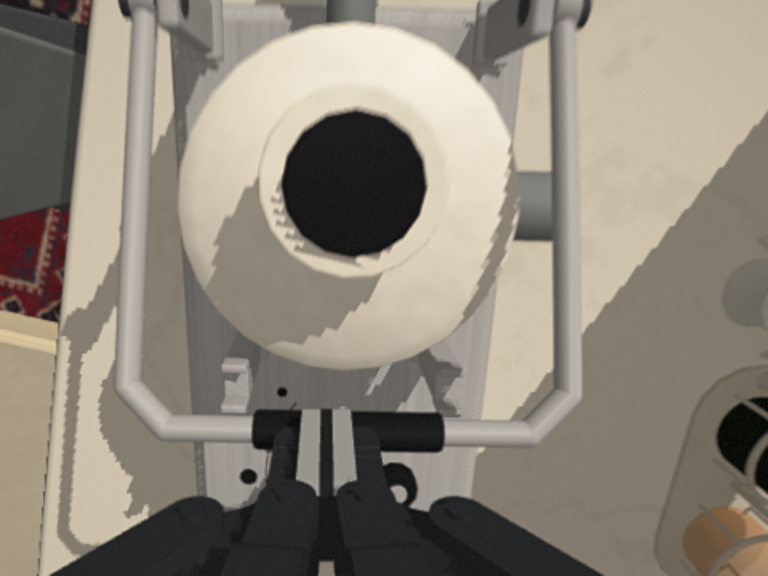

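The bar followed: the tips sit on the sleeve at crop (327,430), and the bail is nearly down. I'm shifting outward to clear the lid and pressing.

Call:
move_arm(moves=[[[0.003, -0.007, -0.01, 0, 0], [0.005, -0.012, -0.02, 0, 0], [0.006, -0.014, -0.03, 0, 0], [0.007, -0.015, -0.038, 0, 0], [0.007, -0.015, -0.043, 0, 0]]])

```text
clock: 3.58
eef_pos: [0.5353, -0.0088, 0.1597]
tool_rot: [0.619, 0.786, -0.0, -0.0]
ft_force: [-1.5, -0.6, 0.2]
grip_width: -0.0002
grasp_force: 0.2
```

Call:
move_arm(moves=[[[0.0, -0.001, -0.004, 0, 0], [0.0, -0.001, -0.008, 0, 0], [0.0, -0.001, -0.01, 0, 0], [0.0, -0.001, -0.01, 0, 0]]])

```text
clock: 4.08
eef_pos: [0.5357, -0.0098, 0.1518]
tool_rot: [0.619, 0.786, 0.001, 0.001]
ft_force: [-2.0, -0.9, 7.8]
grip_width: 0.0002
grasp_force: 3.6
```

Call:
move_arm(moves=[[[0.0, 0.0, -0.003, 0, 0], [0.0, 0.0, -0.005, 0, 0], [0.0, 0.0, -0.005, 0, 0]]])

```text
clock: 4.45
eef_pos: [0.536, -0.0098, 0.1511]
tool_rot: [0.619, 0.786, 0.002, 0.002]
ft_force: [-10.3, -0.2, 28.5]
grip_width: 0.0002
grasp_force: 14.4
```

Call:
move_arm(moves=[[[0.0, 0.0, -0.004, 0, 0], [0.0, 0.0, -0.004, 0, 0], [0.0, 0.0, 0.01, 0, 0], [0.0, -0.01, 0.05, 0, 0], [0.0, -0.02, 0.1, 0, 0]]])

```text
clock: 5.08
eef_pos: [0.5346, -0.0298, 0.2454]
tool_rot: [0.619, 0.786, -0.001, -0.001]
ft_force: [1.3, -0.4, 0.5]
grip_width: 0.0003
grasp_force: 0.0
```

Run:
```python
from h import *
c=snap('wrist','w3.png'); o=monitor.get_obs(); print(o['clock'],o['eef_pos'],o['ft_force'])
im=cv2.imread('pics/w3.png'); cv2.imwrite('pics/w3c.png',cv2.resize(im[20:380,120:600],None,fx=1.6,fy=1.6))
```

```text
5.125 [ 0.53811477 -0.0312035   0.25364362] [ 3.68910043 -0.27080723  4.93722274]
```

View pics/w3c.png

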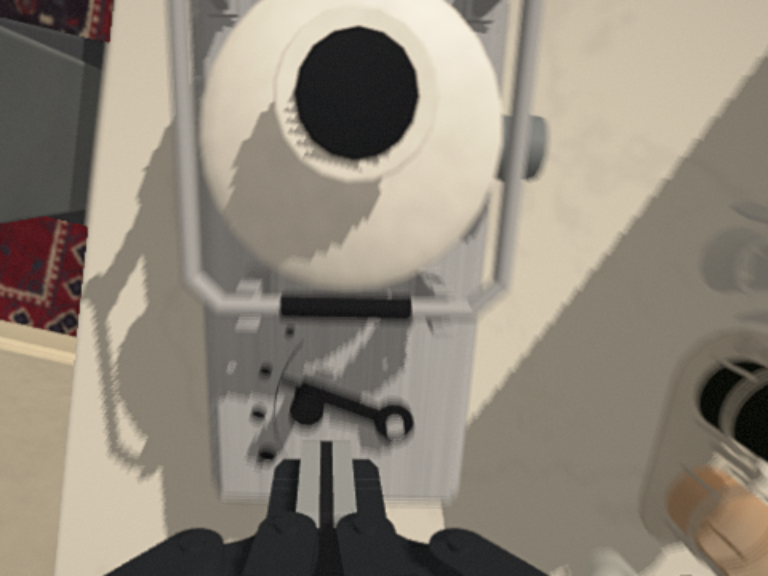

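The bail lies in both lugs: sleeve at crop (345,305), lugs at (250,300) and (430,300). The lever points at dot 2, with the knob at (307,407). Next I'm lowering the tips between the bail and the knob.

Call:
move_arm(moves=[[[-0.008, -0.003, 0.0, 0, 0], [-0.008, -0.003, -0.05, 0, 0], [-0.008, -0.003, -0.1, 0, 0], [-0.008, -0.003, -0.133, 0, 0], [-0.008, -0.003, -0.133, 0, 0]]])

```text
clock: 5.75
eef_pos: [0.5232, -0.0325, 0.1082]
tool_rot: [0.619, 0.786, -0.003, -0.004]
ft_force: [0.0, -0.2, -0.5]
grip_width: -0.0002
grasp_force: 0.0
```

Run:
```python
from h import *
c=snap('wrist','w4.png'); o=monitor.get_obs(); print(o['clock'],o['eef_pos'],o['ft_force'])
im=cv2.imread('pics/w4.png'); cv2.imwrite('pics/w4c.png',cv2.resize(im[60:420,120:600],None,fx=1.6,fy=1.6))
```

```text
5.8 [ 0.52533971 -0.03264518  0.11052114] [-0.08911874 -0.19074362  0.25768469]
```

View pics/w4c.png

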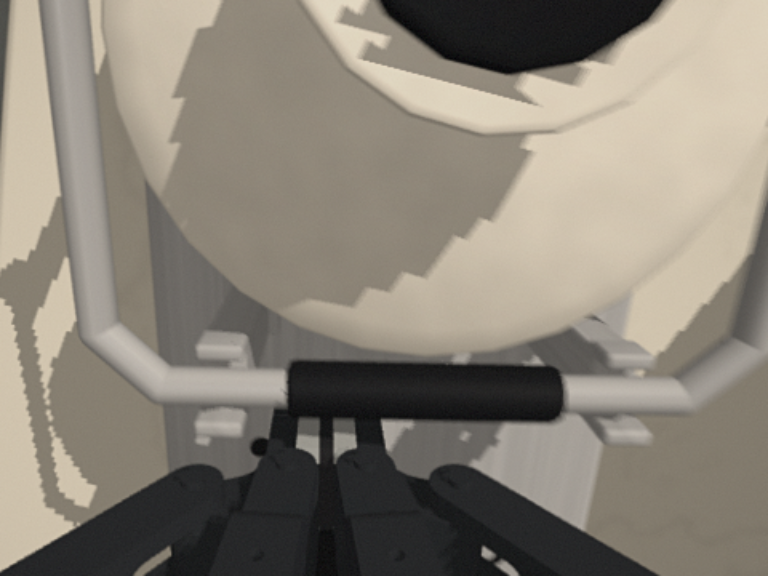

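No contact yet; the tips are between the bail and the knob. I'm pushing the knob to the right and stopping short of the target.

Call:
move_arm(moves=[[[0.003, -0.01, 0.0, 0, 0], [0.005, -0.018, 0.0, 0, 0], [0.006, -0.025, 0.0, 0, 0], [0.008, -0.032, 0.0, 0, 0], [0.008, -0.034, 0.0, 0, 0]]])

```text
clock: 6.42
eef_pos: [0.5361, -0.0675, 0.1127]
tool_rot: [0.619, 0.785, 0.0, 0.001]
ft_force: [-0.2, 1.1, 0.6]
grip_width: 0.0001
grasp_force: 0.5
```

Run:
```python
from fit import *
c=snap('wrist','w5.png'); c=snap('scene','s5.png'); o=monitor.get_obs(); print(o['clock'],o['eef_pos'],o['ft_force'])
a=cv2.imread('pics/w5.png')[260:480,160:460]; b=cv2.imread('pics/s5.png')[215:275,320:400]
b=cv2.resize(b,None,fx=7,fy=7,interpolation=cv2.INTER_CUBIC)
cv2.imwrite('pics/s5c.png',b)
p=np.load('p3.npy'); f='s5.png'; cr=lambda P:((proj(f,P)-[320,215])*7).round()
for k in (3,3.5,4): print(k,cr(W(p,dot(k,.05,.134))),cr(W(p,dot(k,.065,.1))),cr(W(p,dot(k))))
```

```text
6.525 [ 0.53583413 -0.06740402  0.11245587] [ 0.54478579 -0.20653955 -0.27655913]
3 [[293. 178.]] [[292. 273.]] [[292. 302.]]
3.5 [[317. 177.]] [[322. 272.]] [[327. 300.]]
4 [[339. 173.]] [[351. 266.]] [[361. 293.]]
```

View pics/s5c.png

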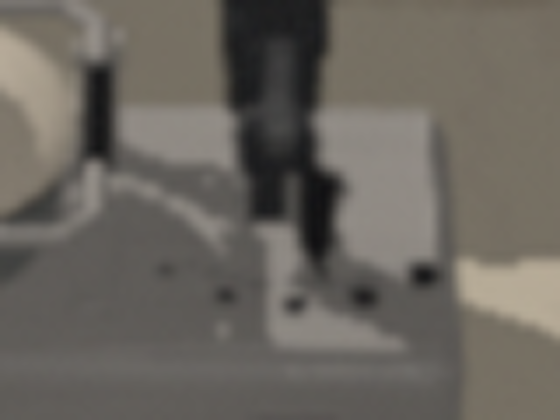

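The knob is right of the finger at crop (318,195), with the pointer near (318,270), about dot 3.4. It needs roughly 10 mm more.

Call:
move_arm(moves=[[[0.001, -0.003, 0.0, 0, 0], [0.002, -0.006, 0.0, 0, 0], [0.0025, -0.009, 0.0, 0, 0], [0.0025, -0.0095, 0.0, 0, 0], [0.0025, -0.0095, 0.0, 0, 0]]])

```text
clock: 7.15
eef_pos: [0.538, -0.0765, 0.1123]
tool_rot: [0.619, 0.785, -0.0, 0.0]
ft_force: [-0.1, 0.9, 0.8]
grip_width: 0.0001
grasp_force: 0.3
```

Call:
move_arm(moves=[[[-0.002, 0.006, 0.0, 0, 0], [-0.002, 0.01, 0.04, 0, 0], [-0.002, 0.01, 0.09, 0, 0], [-0.002, 0.01, 0.14, 0, 0], [-0.002, 0.01, 0.15, 0, 0]]])

```text
clock: 7.78
eef_pos: [0.5376, -0.0664, 0.2666]
tool_rot: [0.619, 0.786, 0.002, 0.003]
ft_force: [0.9, -0.2, -1.3]
grip_width: -0.0
grasp_force: 0.0
```

Call:
move_arm(moves=[[[-0.0, -0.05, 0.05, 0, 0], [-0.0, -0.05, 0.05, 0, 0], [0, -0.05, 0.05, 0, 0]]])

```text
clock: 8.15
eef_pos: [0.5357, -0.1165, 0.3115]
tool_rot: [0.619, 0.785, -0.0, -0.0]
ft_force: [0.6, 1.1, -1.0]
grip_width: -0.0006
grasp_force: 0.0
```

Run:
```python
from fit import *
c=snap('wrist','w6.png'); c=snap('scene','s6.png'); o=monitor.get_obs(); print(o['clock'],o['eef_pos'],o['ft_force'])
a=cv2.resize(cv2.imread('pics/w6.png')[120:330,220:440],None,fx=2.7,fy=2.7,interpolation=cv2.INTER_CUBIC)
cv2.imwrite('pics/w6c.png',a)
p=np.load('p3.npy'); f='w6.png'; cr=lambda P:((proj(f,P)-[220,120])*2.7).round().tolist()
print('pivot',cr(W(p,[.03,-.142,.1])))
for k in (3.5,3.75,4,4.25): print(k,cr(W(p,dot(k,.05,.134))),cr(W(p,dot(k,.065,.1))),cr(W(p,dot(k))))
```

```text
8.25 [ 0.53516829 -0.11558755  0.31044146] [ 0.59013651 -0.40979788 -0.5187083 ]
pivot [[430.0, 145.0]]
3.5 [[298.0, 184.0]] [[257.0, 175.0]] [[231.0, 178.0]]
3.75 [[301.0, 196.0]] [[261.0, 190.0]] [[235.0, 195.0]]
4 [[305.0, 208.0]] [[265.0, 205.0]] [[241.0, 211.0]]
4.25 [[310.0, 220.0]] [[271.0, 218.0]] [[248.0, 226.0]]
```

View pics/w6c.png

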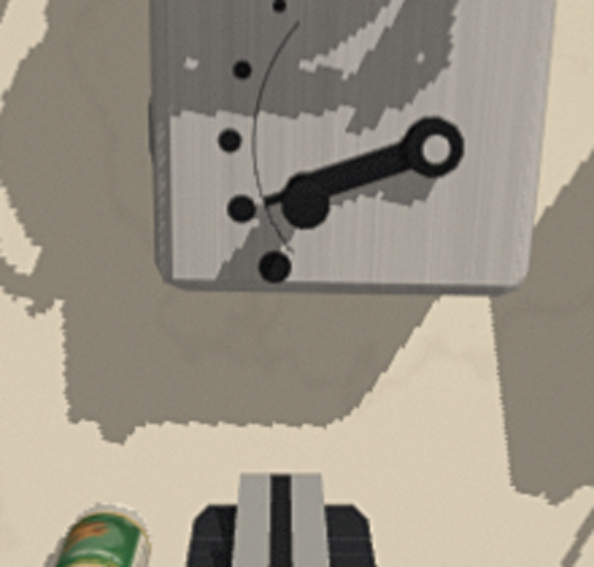

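The pointer tip at (266,204) lies on the line to dot 4 at (242,208), as predicted for lever angle 1.05. The arm is clear, so I'm handing in.

```bash
python3 -c "
from workcell import job; print(job.job_done())"
```

```text
the job is handed in; nothing more can be done
None
```

The job is handed in: the bail was pressed down to its hard stop in the lugs, then the pulp lever was set to dot 4. I never touched the glass or the other things on the worktop, and the hand-in call gave no verdict.

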